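Scrape the die clean and load the blank

TASK

Take the scraper from its rest, stand its shoe on the die's face between the round cavity and the steel chips, and, pressing it lightly but steadily on the face (it must rub all the way, never lean hard), wipe all four chips off the end of the face into the chip tray; touch the chips only with the scraper. Then put the scraper back on its rest (or stand it upright on the desk) and, after that, lay the round blank flat in the bottom of the die's cavity. Leave the other things on the desk where they are.

Things in the scene. Friction and masses are not known exactly. Their poses are not given: they have to be found in the camera images.
- die: Fixed steel die block; level, rigid top face 124 mm (own x) by 240 mm (own y), 40 mm above the desk. Origin: centre of its underside. Own y: round cavity at +70; the chips lie wholly within y -85 to -15, x -40 to +40; the face ends at y -120, chip tray beyond. Low bolted flanges (20 mm wide, 19 mm high) along the long sides. Pressing: 5 to 20 N is right, under 2 N is no rubbing, 45 N too hard.
- die_cavity (a point): Centre of the floor of the round flat-bottomed cavity, 54 mm in diameter, 6 mm deep, in the die's face. Its axes are those of the die.
- die_edge (a point): Middle of the top edge of the die over which the chips are wiped, level with the face; its axes are those of the die, the face lies to its +y and the tray to its -y.
- tray_floor (a point): Centre of the inner floor of the open grey chip tray fixed to the -y end of the die. Outside 124 mm (x) by 80 mm (y), rim 28 mm above the desk (12 mm below the face), walls 3 mm.
- scraper: Loose scraper, about 0.23 kg: carrier bar 136 mm (own x) by 26 mm, 8 mm high; on it a wooden grip 76 by 22 mm (own y), 8 to 48 mm above the origin; below it, on two pins, a flat shoe 100 by 32 mm (own y). Origin: centre of the carrier's underside. The shoe is clamped, its sole somewhere from 16 to 28 mm below the origin, not reported: feel for the face. Grip across the 22 mm with 60 N or more.
- rest: Fixed rest on the desk: two posts 45 mm high, inner faces 112 mm apart (own x), each 14 mm by 40 mm (own y), on a foot 4 mm high, 144 by 50 mm. Origin: centre of the underside; axes as the scraper's. The scraper starts on it, the ears of its carrier on the post tops (its origin 45 mm above the desk), its shoe hanging free between the posts.
- blank: Loose round steel blank, a plain disc 50 mm in diameter and 16 mm thick, about 0.2 kg, lying flat on the desk. Origin: centre of the underside. In the cavity it stands 10 mm proud of the face, so grip only that upper part. It has no front.
- chip_0: Loose bent steel offcut (one of four alike), about 25 x 11 x 5 mm, 12 g, lying flat on the die's face. Origin: about the middle of its underside.
- chip_1: Loose bent steel offcut (one of four alike), about 25 x 11 x 5 mm, 12 g, lying flat on the die's face. Origin: about the middle of its underside.
- chip_2: Loose bent steel offcut (one of four alike), about 25 x 11 x 5 mm, 12 g, lying flat on the die's face. Origin: about the middle of its underside.
- chip_3: Loose bent steel offcut (one of four alike), about 25 x 11 x 5 mm, 12 g, lying flat on the die's face. Origin: about the middle of its underside.
- oil_filter: Blue oil filter, 76 mm in diameter, 88 mm high, beyond the left end of the die; leave it alone. Origin: centre of the underside.
- spark_plug: Spark plug 76 mm long, lying on the desk between the scraper's rest and the blank; leave it alone. Origin: centre of the underside.
- brake_pad: Brake pad 54 x 116 x 16 mm, lying on the right; leave it alone. Origin: centre of the underside.
- tape_roll: Black tape roll 57 mm in diameter, 19 mm high, front left; leave it alone. Origin: centre of the underside.
Things that resemble listed ones, but are neither listed nor needed, are in the scene too. What is shaped like the blank but blue is not meant.

How it is judged:
By the outcome, as a careful person would: the job done as asked, in the order asked, and still so for the second after the job is handed in, with the robot touching nothing.
It also fails if it takes over 72 s, if anything falls off the work surface, if the arm or the gripper's body presses on something with over 40 N, if the wrist force passes 120 N, or if a joint passes its speed limit or range.

ROBOT

A 6-joint arm with a two-finger parallel gripper is mounted at the origin on a cart in front of the work surface, level with it; the furniture and walls round the work are solid. World frame = base frame: x ahead of the robot, y to its left, z up, the work surface at z = 0. Lengths are in mm, angles in degrees, forces in N, time in s.
With the tool pointing down it reaches from about 250 to 725 mm from the base axis. Payload 9.7 kg.
Tool frame: the origin (TCP) lies at the very end of the fingers, on their centre line; the grasp point (between the pads) lies 19 mm behind it; z points along the fingers, y is the line along which they close (so a half turn about z gives the same grasp; the last joint's range is limited). The gripper opens to 85 mm and grips with 20 to 120 N. Pads are 22 mm wide; open, the fingers measure 114 mm over their backs; the gripper's body (76 mm by 85 mm) begins 54 mm behind the grasp point. The pads swing forward as they close: fully open they stand 13 mm farther back than shut.
Start: joints at [64.4, 4.979, 10.078, 95.1, 0, 90], TCP at [237.642, 496.007, 231.284] pointing down, gripper open.
Joint ranges: [-179.16, 179.16], [-48.56, 103.87], [-65.8, 70.77], [-126.05, 130.52], [-82.76, 87.17], [-180, 180]. Speed limits (degrees/s): [127.2, 127.2, 147.25, 180, 180, 180].

INTERFACE

Orientations are given as [roll, pitch, yaw] about the fixed x, y, z axes, in that order (R = Rz(yaw) Ry(pitch) Rx(roll)).
In Python, from rig import telemetry, eyes, ctrl gives the robot as it stands. The module is installed in compiled form; this text tells all that it offers.
- The arm moves only by the tool servo_tool, never from a script. Its argument "plan" is one flat list of numbers, 7 for each row, row after row: the opening, from 0 (shut) to 1 (fully open), then the shift along the world's x, y, z in units of 25 mm (1.0 is 25 mm), then the turn, a rotation vector about the world's x, y, z in units of 6 degrees (1.0 is 6 degrees). A call has 1 to 5 rows; each row shifts and turns the commanded pose from where the row before left it; what a row does not reach is not made up. A row lasts 1/12 s, in which the tool goes at most 41.7 mm and 7.16 degrees, less where a joint would pass 70% of its speed; a pose out of reach is approached as far as the arm can. A call is refused whole if a number of a shift passes 1 or a number of a turn 1, either way. A call with a gripper value outside its range is refused whole. The fingers move at their own pace and stop on an object; "grip_force" is the grip in N (left out, the last holds). Time passes only in rows, so rows that do not move let the fingers close. It gives the time, the measured TCP pose, the force, the opening and the grip force at its end, in the units of the state.
- telemetry.state(): the state, without advancing time (a new reading comes with each control period).
- eyes.camera(name): name is "scene" or "top" or "wrist"; returns the picture (420x560x3 uint8, red, green, blue); there is no depth.
- eyes.camera_params(name): a dict with "fx", "fy", "cx", "cy" (pixels), "k1" (the pictures are not rectified: a ray, as slopes to the right and down, at radius r is drawn at 1 + k1 r^2 times it, then the intrinsics apply), "world_to_cam" (4x4, takes a point from world to camera coordinates). Camera axes: x right, y down, z forward; pixel columns grow to the right and rows downward; lengths in mm; the calibration is good to about 2 mm. A picture is of the moment at which its call begins: read the wrist's pose just before it. camera_params takes no time and is no camera call; for the wrist camera it gives the pose at the moment of the call.
- ctrl.sign_off(): hands the job in; it is judged then, once.
The state is a dict: "t": time; "qpos": joint angles; "joint_velocities": joint speeds; "joint_torque": joint torques, N m; "eef_pos": TCP position; "tcp_rot": TCP orientation; "force": force on the tool from outside, world axes, zero at the start; "wrist_torque": the same for the moment, N m; "gripper_width": finger opening in mm; "grasp_force": force on a finger pad.
Only numpy, scipy, OpenCV 4.12 (cv2) and the standard library are available. Lean on these libraries where they do the work, as an engineer would, in place of code of your own. Each camera call takes 0.05 s, during which the arm holds its last target. There are 200 camera calls.

## Working session

There is one attempt and no reset: what is moved stays moved. The work goes in short steps, Python scripts to look and compute and a tool call to move; the robot and the scene stay as the last step left them, time stands still between calls to the robot, and variables do not carry over. Pictures are saved under pics/ and viewed, at most 10 in all, crops included, and the job is handed in when it is done.

Besides the shell and the picture viewer there is one more tool, called after "Request:" as name(argument=value, ...) on one line, values as JSON. servo_tool: Moves the arm, as the interface text tells. Its arguments: {"type":"object","properties":{"plan":{"type":"array","items":{"type":"number"}},"grip_force":{"type":"number"}},"required":["plan"]}

```bash
mkdir -p pics
cat > h.py <<'E'
import numpy as np, cv2
from rig import telemetry, eyes, ctrl
def shot(n,f):
    p=eyes.camera_params(n); im=eyes.camera(n); cv2.imwrite(f,im[:,:,::-1]); return im,p
def ray(p,u,v):
    x=(u-p['cx'])/p['fx'];y=(v-p['cy'])/p['fy'];a,b=x,y
    for _ in range(20):
        k=1+p['k1']*(a*a+b*b);a,b=x/k,y/k
    T=np.array(p['world_to_cam']);R=T[:3,:3];c=-R.T@T[:3,3]
    return c,R.T@np.array([a,b,1.])
def onz(p,u,v,z):
    c,d=ray(p,u,v);return (c+d*(z-c[2])/d[2])
def proj(p,P):
    T=np.array(p['world_to_cam']);q=T[:3,:3]@np.array(P,float)+T[:3,3]
    a,b=q[0]/q[2],q[1]/q[2];k=1+p['k1']*(a*a+b*b)
    return np.array([p['fx']*a*k+p['cx'],p['fy']*b*k+p['cy']])
E
python3 - <<'E'
from h import *
s=telemetry.state();print(s)
for n in ['top','scene']:
    im,p=shot(n,f'pics/{n}0.png'); np.save(f'pics/{n}0.npy',im)
    print(n,p)
E
```

```text
{'t': 0.0, 'qpos': array([ 6.44006457e+01,  5.01125884e+00,  1.00332236e+01,  9.50987269e+01,
       -7.95705152e-04,  8.99971769e+01]), 'joint_velocities': array([ 0.00534107, -0.07168676,  0.12025428,  0.11348183,  0.06033229,
       -0.03762133]), 'joint_torque': array([ 3.97225594e-03, -5.20378911e+01,  4.64813697e+01,  1.58292800e-02,
        3.29618424e-04,  3.73696423e-06]), 'eef_pos': array([237.5455642 , 495.80101765, 230.57051976]), 'tcp_rot': array([-1.79923238e+02,  7.91922191e-04,  1.54403470e+02]), 'force': array([-0.00194495,  0.73473239, -0.26248921]), 'wrist_torque': array([ 0.04819066, -0.02519567,  0.0251821 ]), 'grasp_force': 0.0, 'gripper_width': 85.36251431891095}
top {'fx': 470.8387069709687, 'fy': 470.8387069709687, 'cx': 281.6588832254789, 'cy': 209.26013889358742, 'k1': -0.014259073018189584, 'world_to_cam': array([[-2.71819174e-02, -9.99630499e-01,  9.76452997e-05,
        -6.16506848e+01],
       [-9.94441873e-01,  2.70308887e-02, -1.01758006e-01,
         4.33968208e+02],
       [ 1.01717767e-01, -2.86308029e-03, -9.94809177e-01,
         1.24701897e+03],
       [ 0.00000000e+00,  0.00000000e+00,  0.00000000e+00,
         1.00000000e+00]])}
scene {'fx': 485.6262548574268, 'fy': 485.6262548574268, 'cx': 278.07861577738595, 'cy': 200.5195277875875, 'k1': 0.03749013639695636, 'world_to_cam': array([[-7.14548579e-01, -6.99582716e-01,  2.08599914e-03,
         2.57274302e+02],
       [-4.37185998e-01,  4.44206728e-01, -7.82015848e-01,
         2.84942354e+02],
       [ 5.46158156e-01, -5.59700283e-01, -6.23255054e-01,
         1.13041305e+03],
       [ 0.00000000e+00,  0.00000000e+00,  0.00000000e+00,
         1.00000000e+00]])}
```

View pics/top0.png

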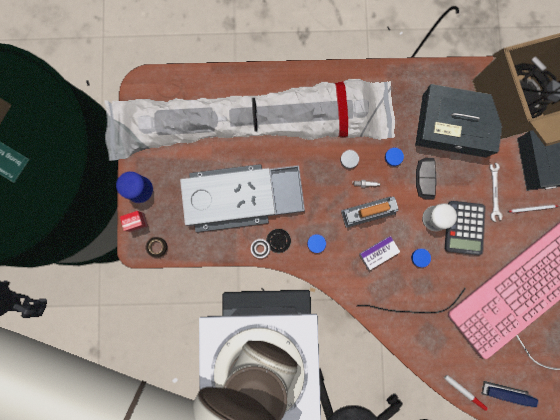

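View pics/scene0.png

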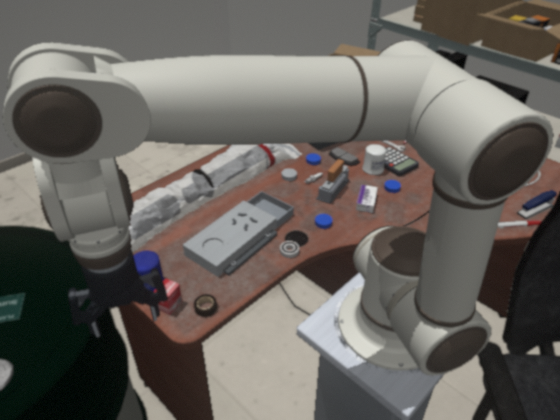

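Top view: the die is at about (242,197), with the cavity (202,200) on the left, chips around (245,195), and the tray (287,190) on the right. The scraper on its rest is at (370,211). Candidates for the blank are the grey disc (350,159) and the blue discs (394,157), (317,243) and (421,258). The ring (260,248) is a bearing. The grey disc fits because it is a plain steel disc and the spark plug lies between it and the rest; I'll confirm that in an enlarged crop.

Run:
```python
from h import *
im=np.load('pics/top0.npy');p=eyes.camera_params('top')
c=im[140:260,170:410]
cv2.imwrite('pics/crop0.png',cv2.resize(c,None,fx=3.3,fy=3.3,interpolation=cv2.INTER_CUBIC)[:,:,::-1])
hsv=cv2.cvtColor(im,cv2.COLOR_RGB2HSV)
def comps(m,box,amin):
    x0,y0,x1,y1=box;mm=np.zeros_like(m);mm[y0:y1,x0:x1]=m[y0:y1,x0:x1]
    cs,_=cv2.findContours(mm,cv2.RETR_EXTERNAL,cv2.CHAIN_APPROX_NONE)
    return [(cv2.contourArea(k),cv2.minAreaRect(k)) for k in cs if cv2.contourArea(k)>amin]
grey=((hsv[:,:,1]<45)&(hsv[:,:,2]>100)).astype(np.uint8)
bright=((hsv[:,:,1]<45)&(hsv[:,:,2]>165)).astype(np.uint8)
org=cv2.inRange(hsv,(8,130,120),(22,255,255))
for nm,m,box,z in [('die',grey,(170,150,320,240),40),('face',bright,(170,150,320,240),40),('blank',grey,(335,145,365,172),16),('grip',org,(340,190,405,235),93)]:
    for a,r in comps(m,box,60):
        print(nm,a,np.round(r[0],1),np.round(r[1],1),r[2],np.round(onz(p,*r[0],z),1),[np.round(onz(p,*q,z)[:2],1).tolist() for q in cv2.boxPoints(r)])
```

```text
die 203.5 [230.9 223.9] [ 5.9 72.9] 83.1572265625 [395.1  62.2  40. ] [[393.9, 159.1], [411.8, -33.2], [396.2, -34.7], [378.3, 157.4]]
die 5806.0 [241.1 191.9] [ 52.2 120.8] 82.95423126220703 [479.8  33.4  40. ] [[534.4, 201.8], [565.9, -120.7], [425.7, -133.4], [394.9, 185.4]]
face 5029.5 [240.3 192.9] [ 49.3 118.2] 83.03173828125 [477.2  35.6  40. ] [[528.4, 199.9], [558.8, -115.5], [426.4, -127.3], [396.6, 184.7]]
blank 232.0 [349.5 158.5] [17. 17.] 45.0 [ 567.5 -263.1   16. ] [[568.4, -230.2], [601.0, -264.5], [566.6, -296.0], [534.2, -261.7]]
grip 189.5 [374.8 209.2] [ 7.9 28.6] 74.74488067626953 [ 418.7 -310.2   93. ] [[419.9, -272.4], [437.2, -343.6], [417.6, -348.0], [400.3, -276.8]]
```

View pics/crop0.png

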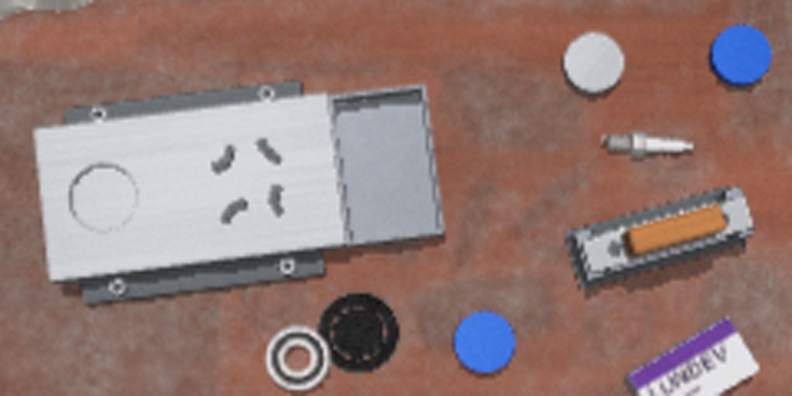

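The crop confirms it: the grey steel disc (crop 594,62) is the blank, the other discs are blue, and the plug lies between it and the rest. The scraper's orange grip is at crop (677,230). I'll move above the scraper now.

Request:
servo_tool(plan=[1, 0.9, -0.92, 0, 0, 0, -0.24, 1, 0.9, -0.92, 0, 0, 0, -0.24, 1, 0.9, -0.92, 0, 0, 0, -0.24, 1, 0.9, -0.92, 0, 0, 0, -0.24, 1, 0.9, -0.92, 0, 0, 0, -0.24])

```text
t: 0.52
eef_pos: [350.8, 379.8, 231.0]
tcp_rot: [-180.0, -0.0, 147.2]
force: [-0.3, -0.1, -0.5]
gripper_width: 85.2
grasp_force: 0.0
```

Request:
servo_tool(plan=[1, 0.9, -0.92, 0, 0, 0, -0.24, 1, 0.9, -0.92, 0, 0, 0, -0.24, 1, 0.9, -0.92, 0, 0, 0, -0.24, 1, 0, -0.92, 0, 0, 0, -0.24, 1, 0, -0.92, 0, 0, 0, -0.24])

```text
t: 0.93
eef_pos: [418.3, 264.5, 230.4]
tcp_rot: [-179.9, -0.0, 139.9]
force: [0.0, -0.6, 0.4]
gripper_width: 85.6
grasp_force: 0.0
```

Request:
servo_tool(plan=[1, 0, -0.92, 0, 0, 0, -0.24, 1, 0, -0.92, 0, 0, 0, -0.24, 1, 0, -0.92, 0, 0, 0, -0.24, 1, 0, -0.92, 0, 0, 0, -0.24, 1, 0, -0.92, 0, 0, 0, -0.24])

```text
t: 1.35
eef_pos: [417.3, 149.9, 231.0]
tcp_rot: [-180.0, -0.0, 132.7]
force: [0.2, 0.3, -0.1]
gripper_width: 85.6
grasp_force: 0.0
```

Run:
```python
from h import *
s=telemetry.state();print(s['eef_pos'],s['tcp_rot'],s['qpos'],s['force'])
im,p=shot('wrist','pics/w1.png');np.save('pics/w1.npy',im);np.save('pics/w1p.npy',p['world_to_cam'])
print(p['fx'],p['world_to_cam'])
pt=eyes.camera_params('top')
print([np.round(onz(p,u,v,40)[:2],1).tolist() for u,v in [(0,0),(560,0),(560,420),(0,420)]])
q=lambda x,y:onz(pt,170+(x+.0)/3.3-.35,140+y/3.3-.35,40)[:2]
A,B,C,D=[q(*k) for k in [(35,128),(328,94),(345,246),(50,280)]]
print('corners',A,B,C,D,'cen',(A+B+C+D)/4)
for a,b in [(B,A),(C,D)]:d=a-b;print(np.hypot(*d),np.degrees(np.arctan2(d[1],d[0]))-90)
for a,b in [(A,D),(B,C)]:d=a-b;print(np.hypot(*d),np.degrees(np.arctan2(d[1],d[0])))
print('cav',q(103,198))
```

```text
[417.34609097 149.87125165 231.00828065] [-1.79975417e+02 -8.18020846e-03  1.32732599e+02] [ 1.97548168e+01 -9.49049487e+00 -3.95703073e+00  9.55592899e+01
 -2.06537317e-03  6.70222161e+01] [ 0.2075666   0.27668442 -0.13600501]
335.0594033200255 [[ 7.33959321e-01  6.79192667e-01 -1.01816093e-03 -4.08347129e+02]
 [ 6.47789711e-01 -6.99572057e-01  3.01608069e-01 -2.04680125e+02]
 [ 2.04137712e-01 -2.22027608e-01 -9.53431453e-01  3.27030459e+02]
 [ 0.00000000e+00  0.00000000e+00  0.00000000e+00  1.00000000e+00]]
[[108.0, 100.3], [494.2, 458.0], [966.7, 168.0], [362.3, -391.4]]
corners [520.60032901 195.75093877] [542.04449468 -42.56719164] [417.68005145 -53.20764475] [396.70056452 184.33090967] cen [469.25635991  71.07675301]
239.2809719273927 -174.85830053512478
238.46321248523716 -174.95271359184574
124.4249520987652 5.266159442449218
124.81880460536811 4.890239754881495
cav [461.88097408 141.09730763]
```

View pics/w1.png

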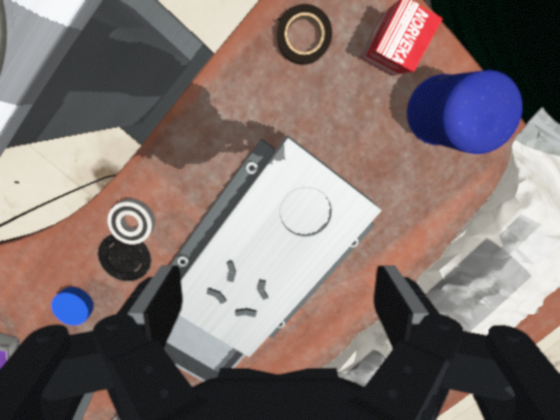

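The wrist view shows the die with its cavity at (305,212), the four chips around (240,290), and die corners at (287,139) and (381,210). Continuing to the scraper.

Request:
servo_tool(plan=[1, 0, -0.92, 0, 0, 0, -0.24, 1, 0, -0.92, 0, 0, 0, -0.24, 1, 0, -0.92, 0, 0, 0, -0.24, 1, 0, -0.92, 0, 0, 0, -0.24, 1, 0, -0.92, 0, 0, 0, -0.24])

```text
t: 1.82
eef_pos: [417.3, 35.0, 231.0]
tcp_rot: [-180.0, -0.0, 125.5]
force: [0.2, 0.4, 0.1]
gripper_width: 85.3
grasp_force: 0.0
```

Request:
servo_tool(plan=[1, 0, -0.92, 0, 0, 0, -0.24, 1, 0, -0.92, 0, 0, 0, -0.24, 1, 0, -0.92, 0, 0, 0, -0.24, 1, 0, -0.92, 0, 0, 0, -0.24, 1, 0, -0.92, 0, 0, 0, -0.24])

```text
t: 2.23
eef_pos: [417.4, -80.1, 231.1]
tcp_rot: [-180.0, -0.0, 118.3]
force: [-0.1, -0.2, 1.2]
gripper_width: 85.4
grasp_force: 0.0
```

Request:
servo_tool(plan=[1, 0, -0.92, 0, 0, 0, -0.24, 1, 0, -0.92, 0, 0, 0, -0.24, 1, 0, -0.92, 0, 0, 0, -0.24, 1, 0, -0.92, 0, 0, 0, -0.24, 1, 0, -0.92, 0, 0, 0, -0.24])

```text
t: 2.65
eef_pos: [417.4, -195.1, 231.0]
tcp_rot: [-180.0, -0.0, 111.1]
force: [0.7, -0.1, 0.2]
gripper_width: 85.2
grasp_force: 0.0
```

Run:
```python
from h import *
s=telemetry.state();print(s['eef_pos'],s['tcp_rot'],s['qpos'],s['force'])
im,p=shot('wrist','pics/w2.png')
# die from w1
p1=dict(p);p1['world_to_cam']=np.load('pics/w1p.npy')
for u,v in [(305.5,211.5),(287,139),(381,210),(245,357)]:print('w1',np.round(onz(p1,u,v,40)[:2],1))
def grip(im,p,z):
    m=cv2.inRange(cv2.cvtColor(im,cv2.COLOR_RGB2HSV),(8,130,90),(22,255,255))
    cs,_=cv2.findContours(m,cv2.RETR_EXTERNAL,cv2.CHAIN_APPROX_NONE);c=max(cs,key=cv2.contourArea)
    w=np.float32([onz(p,*q[0],z)[:2] for q in c]);return cv2.contourArea(c),cv2.minAreaRect(c),cv2.minAreaRect(w)
print(grip(im,p,93)); print(grip(np.load('pics/top0.npy'),eyes.camera_params('top'),93))
```

```text
[ 417.37676203 -195.08699846  231.00918441] [-1.79984030e+02 -2.00097234e-02  1.11126854e+02] [-2.50534039e+01 -7.16510282e+00 -1.90727092e+00  9.52833267e+01
  2.33205167e-03  4.38197391e+01] [ 0.71721814 -0.11444811  0.18278522]
w1 [463.  143.9]
w1 [397.2 185.5]
w1 [520.4 199.2]
w1 [541.1 -43.1]
(1796.5, ((240.57598876953125, 304.33203125), (32.91492462158203, 108.13626098632812), 10.30484676361084), ((426.1130676269531, -317.3749694824219), (33.384193420410156, 124.5008544921875), 9.300386428833008))
(196.0, ((295.9000244140625, 76.19999694824219), (22.360679626464844, 20.124608993530273), 26.56505012512207), ((774.9470825195312, -120.2236328125), (58.96414566040039, 55.00923538208008), 62.69893264770508))
```

View pics/w2.png

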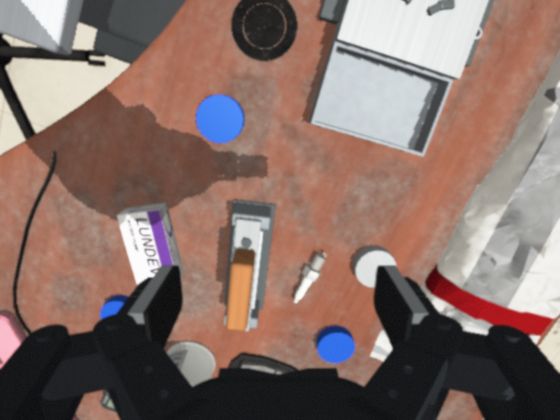

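The wrist view shows the scraper on its rest: orange grip at (240,295), carrier (250,265), plug (310,275), blank (375,267). Next I'll measure the grip's top face by brightness and its direction, plus the blank.

Run:
```python
from h import *
im=cv2.imread('pics/w2.png')[:,:,::-1];p=eyes.camera_params('wrist')
hsv=cv2.cvtColor(np.ascontiguousarray(im),cv2.COLOR_RGB2HSV)
m=cv2.inRange(hsv,(8,130,90),(22,255,255));print(np.percentile(hsv[:,:,2][m>0],[5,25,50,75,95]))
def big(m,z,box):
    mm=np.zeros_like(m);x0,y0,x1,y1=box;mm[y0:y1,x0:x1]=m[y0:y1,x0:x1]
    cs,_=cv2.findContours(mm,cv2.RETR_EXTERNAL,cv2.CHAIN_APPROX_NONE);c=max(cs,key=cv2.contourArea)
    w=np.float32([onz(p,*q[0],z)[:2] for q in c]);return np.round(cv2.boxPoints(cv2.minAreaRect(c))).tolist(),cv2.minAreaRect(w)
for t in (120,150,170,185):
    print(t,big(cv2.inRange(hsv,(8,130,t),(22,255,255)),93,(200,200,300,340)))
g=cv2.inRange(hsv,(0,0,110),(179,60,255))
print('blank',big(g,16,(345,240,410,300)))
cv2.imwrite('pics/c2.png',cv2.resize(im[190:345,200:330],None,fx=4.6,fy=3.8,interpolation=cv2.INTER_CUBIC)[:590,:,::-1])
```

```text
[113. 171. 177. 187. 227.]
120 ([[224.0, 339.0], [225.0, 263.0], [252.0, 263.0], [251.0, 339.0]], ((421.02435302734375, -315.76861572265625), (27.42853355407715, 87.14642333984375), 18.788999557495117))
150 ([[224.0, 339.0], [225.0, 264.0], [252.0, 264.0], [251.0, 339.0]], ((421.1977844238281, -316.27838134765625), (27.42853355407715, 86.06954193115234), 18.788999557495117))
170 ([[224.0, 265.0], [251.0, 265.0], [251.0, 339.0], [224.0, 339.0]], ((420.9059143066406, -316.84320068359375), (27.401098251342773, 84.94820404052734), 19.443361282348633))
185 ([[226.0, 329.0], [233.0, 264.0], [252.0, 266.0], [245.0, 331.0]], ((420.83831787109375, -311.0061340332031), (18.386215209960938, 73.60311889648438), 13.645170211791992))
blank ([[347.0, 266.0], [380.0, 241.0], [400.0, 266.0], [367.0, 292.0]], ((565.2764892578125, -262.5325622558594), (49.69403839111328, 44.24361801147461), 64.66934204101562))
```

View pics/c2.png

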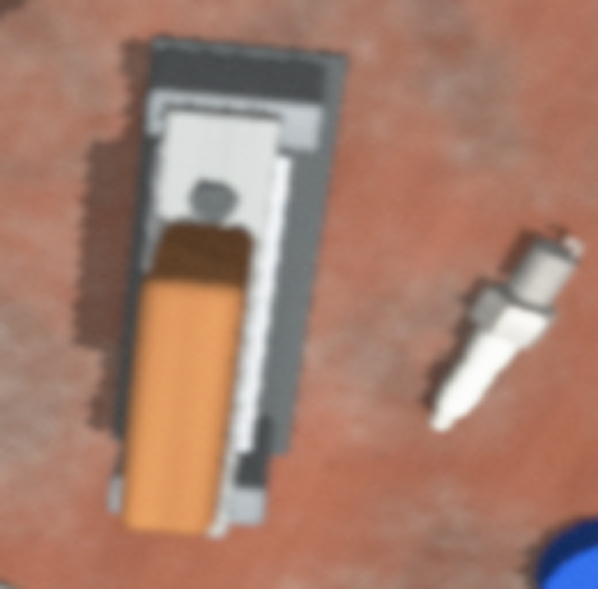

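The crop shows the grip's top face cleanly, and both views agree on about (420,-310.5) with tool yaw 103.7. Going to it and gripping.

Request:
servo_tool(plan=[1, 0.11, -0.92, 0, 0, 0, -0.25, 1, 0, -0.92, -0.2, 0, 0, -0.25, 1, 0, -0.92, -0.4, 0, 0, -0.25, 1, 0, -0.92, -0.4, 0, 0, -0.25, 1, 0, -0.94, -0.5, 0, 0, -0.23])

```text
t: 3.12
eef_pos: [420.3, -310.6, 193.5]
tcp_rot: [180.0, 0.0, 103.7]
force: [0.6, 0.9, -0.2]
gripper_width: 85.3
grasp_force: 0.0
```

Request:
servo_tool(plan=[1, 0, 0, -1, 0, 0, 0, 1, 0, 0, -1, 0, 0, 0, 1, 0, 0, -1, 0, 0, 0, 1, 0, 0, -1, 0, 0, 0, 1, 0, 0, -0.5, 0, 0, 0])

```text
t: 3.53
eef_pos: [419.1, -308.6, 77.8]
tcp_rot: [-179.8, -0.2, 103.8]
force: [-0.0, 0.7, -0.5]
gripper_width: 85.6
grasp_force: 0.0
```

Request:
servo_tool(plan=[1, 0, 0, -0.5, 0, 0, 0, 1, 0, 0, -0.4, 0, 0, 0, 1, 0, 0, 0, 0, 0, 0])

```text
t: 3.78
eef_pos: [419.9, -309.1, 57.3]
tcp_rot: [-179.9, -0.1, 103.8]
force: [-0.4, 0.1, 0.1]
gripper_width: 85.1
grasp_force: 0.0
```

Request:
servo_tool(plan=[0, 0, 0, 0, 0, 0, 0, 0, 0, 0, 0, 0, 0, 0, 0, 0, 0, 0, 0, 0, 0, 0, 0, 0, 0, 0, 0, 0, 0, 0, 0, 0, 0, 0, 0], grip_force=90)

```text
t: 4.2
eef_pos: [420.7, -309.7, 59.4]
tcp_rot: [180.0, 0.0, 103.8]
force: [0.8, 0.0, 0.3]
gripper_width: 25.6
grasp_force: 0.0
```

Request:
servo_tool(plan=[0, 0, 0, 0, 0, 0, 0, 0, 0, 0, 0, 0, 0, 0, 0, 0, 0, 0, 0, 0, 0, 0, 0, 0, 0, 0, 0, 0, 0, 0, 0, 0, 0, 0, 0])

```text
t: 4.62
eef_pos: [420.7, -309.8, 59.6]
tcp_rot: [180.0, 0.1, 103.8]
force: [-0.7, -0.3, 6.5]
gripper_width: 20.4
grasp_force: 88.9
```

Request:
servo_tool(plan=[0, 0, 0, 0.5, 0, 0, 0, 0, 0, 0, 0.8, 0, 0, 0, 0, 0, 0, 1, 0, 0, 0, 0, 0, 0, 1, 0, 0, 0, 0, 0, 0, 0.6, 0, 0, 0])

```text
t: 5.03
eef_pos: [420.6, -309.7, 159.3]
tcp_rot: [179.9, 0.1, 103.8]
force: [-0.2, -0.3, -2.7]
gripper_width: 20.9
grasp_force: 88.1
```

Request:
servo_tool(plan=[0, 0.12, 0.7, 0, 0, 0, 0.7, 0, 0.12, 0.9, 0, 0, 0, 0.8, 0, 0.12, 0.9, 0, 0, 0, 0.8, 0, 0.12, 0.9, 0, 0, 0, 0.8, 0, 0.12, 0.9, 0, 0, 0, 0.8])

```text
t: 5.45
eef_pos: [435.1, -200.9, 156.7]
tcp_rot: [-180.0, -0.0, 127.4]
force: [0.2, 0.1, -1.0]
gripper_width: 21.0
grasp_force: 88.1
```

Request:
servo_tool(plan=[0, 0.12, 0.9, 0, 0, 0, 0.8, 0, 0.12, 0.9, 0, 0, 0, 0.8, 0, 0.12, 0.9, 0, 0, 0, 0.8, 0, 0.12, 0.9, 0, 0, 0, 0.8, 0, 0.12, 0.9, 0, 0, 0, 0.8])

```text
t: 5.87
eef_pos: [450.1, -88.4, 156.7]
tcp_rot: [-180.0, -0.0, 151.4]
force: [1.8, 0.7, -3.0]
gripper_width: 21.1
grasp_force: 88.1
```

Request:
servo_tool(plan=[0, 0.12, 0.9, 0, 0, 0, 0.8, 0, 0.12, 0.9, 0, 0, 0, 0.8, 0, 0.12, 0.9, 0, 0, 0, 0.8, 0, 0.12, 0.9, 0, 0, 0, 0.8, 0, 0.12, 0.9, 0, 0, 0, 0.8])

```text
t: 6.28
eef_pos: [465.2, 24.1, 156.7]
tcp_rot: [-180.0, -0.0, 175.5]
force: [0.6, -0.7, -2.0]
gripper_width: 20.9
grasp_force: 88.1
```

Run:
```python
from h import *
s=telemetry.state();print(s['eef_pos'],s['tcp_rot'],s['qpos'],s['force'],s['wrist_torque'],s['grasp_force'])
im,p=shot('wrist','pics/w3.png')
im,p=shot('top','pics/t3.png')
```

```text
[465.15071631  24.13872216 156.74927786] [-1.79998732e+02 -1.34961274e-02  1.75457662e+02] [ 2.97035528e+00 -7.39773346e+00 -1.03374113e+01  8.70738682e+01
  5.07659762e-04  7.51269260e+00] [ 0.58933461 -0.69595449 -2.01120142] [-0.01988192  0.01411698  0.03074538] 88.08280348777771
```

View pics/w3.png

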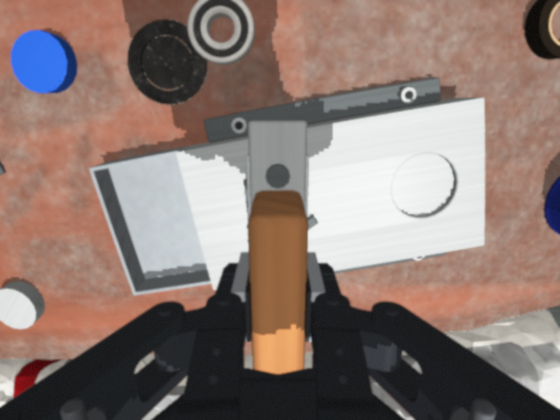

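The wrist view shows the scraper held square. The face is below it, with the cavity at (423,185) and the tray at left (150,225). I'll go above the start position and descend.

Request:
servo_tool(plan=[0, 0.03, 0.62, 0, 0, 0, 0.4, 0, 0.03, 0.62, 0, 0, 0, 0.4, 0, 0.03, 0.62, -0.2, 0, 0, 0.4, 0, 0.03, 0.62, -0.6, 0, 0, 0.4, 0, 0, 0, -0.7, 0, 0, 0])

```text
t: 6.8
eef_pos: [469.0, 86.6, 119.5]
tcp_rot: [180.0, 0.1, -175.0]
force: [-0.5, -0.3, -3.2]
gripper_width: 21.0
grasp_force: 88.9
```

Request:
servo_tool(plan=[0, 0, 0, -0.6, 0, 0, 0, 0, 0, 0, -0.3, 0, 0, 0, 0, 0, 0, 0, 0, 0, 0])

```text
t: 7.05
eef_pos: [467.3, 84.5, 94.8]
tcp_rot: [-180.0, -0.2, -175.2]
force: [0.4, 0.1, -2.3]
gripper_width: 20.7
grasp_force: 88.9
```

Run:
```python
from h import *
s=telemetry.state();print(s['eef_pos'],s['tcp_rot'],s['force'],s['wrist_torque'])
im,p=shot('wrist','pics/w4.png')
h=cv2.cvtColor(im,cv2.COLOR_RGB2HSV)
p=eyes.camera_params('wrist')
```

```text
[467.34640767  84.45179396  94.81333166] [-1.79975254e+02 -1.75677276e-01 -1.75235931e+02] [ 0.35952188  0.09964245 -2.25181954] [ 0.02338757 -0.03081457  0.02996162]
```

View pics/w4.png

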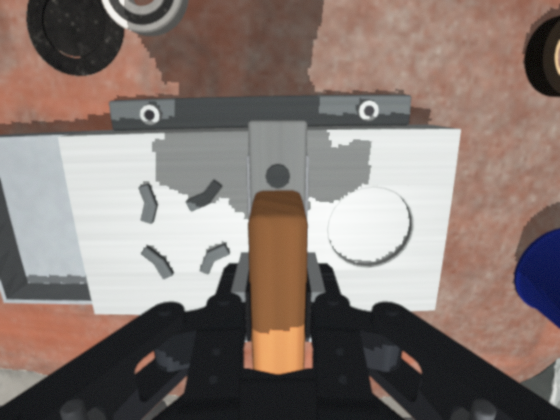

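The wrist view shows the shoe standing between the chips (x 140–225) and the cavity (370,225), parallel to the die. Now feeling for the face.

Request:
servo_tool(plan=[0, 0, 0, -0.2, 0, 0, 0, 0, 0, 0, -0.12, 0, 0, 0, 0, 0, 0, 0, 0, 0, 0, 0, 0, 0, 0, 0, 0, 0, 0, 0, 0, 0, 0, 0])

```text
invalid input at $.plan: expected a multiple of 7 numbers
```

Request:
servo_tool(plan=[0, 0, 0, -0.04, 0, 0, 0, 0, 0, 0, -0.04, 0, 0, 0, 0, 0, 0, 0, 0, 0, 0])

```text
t: 7.35
eef_pos: [468.8, 84.9, 95.0]
tcp_rot: [180.0, 0.1, -175.2]
force: [0.3, -1.1, -2.3]
gripper_width: 21.1
grasp_force: 88.9
```

Request:
servo_tool(plan=[0, 0, 0, -0.2, 0, 0, 0, 0, 0, 0, -0.16, 0, 0, 0, 0, 0, 0, 0, 0, 0, 0, 0, 0, 0, 0, 0, 0, 0])

```text
t: 7.68
eef_pos: [468.1, 84.9, 84.9]
tcp_rot: [-180.0, -0.0, -175.2]
force: [-0.6, 0.6, -2.6]
gripper_width: 20.6
grasp_force: 88.9
```

Request:
servo_tool(plan=[0, 0, 0, -0.04, 0, 0, 0, 0, 0, 0, -0.04, 0, 0, 0, 0, 0, 0, 0, 0, 0, 0])

```text
t: 7.93
eef_pos: [468.4, 85.0, 83.1]
tcp_rot: [-180.0, -0.0, -175.2]
force: [-0.4, -0.7, -2.7]
gripper_width: 20.9
grasp_force: 88.9
```

Request:
servo_tool(plan=[0, 0, 0, -0.03, 0, 0, 0, 0, 0, 0, -0.03, 0, 0, 0, 0, 0, 0, 0, 0, 0, 0])

```text
t: 8.18
eef_pos: [468.3, 85.0, 81.6]
tcp_rot: [180.0, -0.0, -175.2]
force: [0.1, -0.0, -2.7]
gripper_width: 20.9
grasp_force: 88.9
```

Request:
servo_tool(plan=[0, 0, 0, -0.03, 0, 0, 0, 0, 0, 0, -0.03, 0, 0, 0, 0, 0, 0, 0, 0, 0, 0])

```text
t: 8.43
eef_pos: [468.3, 85.0, 80.1]
tcp_rot: [-180.0, -0.0, -175.2]
force: [-0.6, 0.3, -2.1]
gripper_width: 21.0
grasp_force: 88.9
```

Request:
servo_tool(plan=[0, 0, 0, -0.03, 0, 0, 0, 0, 0, 0, -0.03, 0, 0, 0, 0, 0, 0, 0, 0, 0, 0])

```text
t: 8.68
eef_pos: [468.5, 85.0, 79.3]
tcp_rot: [180.0, 0.0, -175.2]
force: [-3.1, -1.1, 3.1]
gripper_width: 20.9
grasp_force: 89.7
```

Contact at TCP z of about 79.4. I'll press slightly more.

Request:
servo_tool(plan=[0, 0, 0, -0.025, 0, 0, 0, 0, 0, 0, 0, 0, 0, 0, 0, 0, 0, 0, 0, 0, 0])

```text
t: 8.93
eef_pos: [468.5, 85.0, 79.3]
tcp_rot: [180.0, 0.1, -175.2]
force: [-4.7, -0.7, 9.0]
gripper_width: 20.9
grasp_force: 90.8
```

Request:
servo_tool(plan=[0, 0.009, -0.1, 0, 0, 0, 0, 0, 0.013, -0.15, 0, 0, 0, 0, 0, 0.013, -0.15, 0, 0, 0, 0])

```text
t: 9.18
eef_pos: [470.1, 75.8, 79.3]
tcp_rot: [179.9, 0.1, -175.1]
force: [-0.3, 3.5, 6.8]
gripper_width: 21.0
grasp_force: 90.2
```

Request:
servo_tool(plan=[0, 0.013, -0.15, -0.006, 0, 0, 0, 0, 0.013, -0.15, 0, 0, 0, 0, 0, 0.013, -0.15, 0, 0, 0, 0, 0, 0.013, -0.15, 0, 0, 0, 0])

```text
t: 9.52
eef_pos: [471.5, 60.8, 79.3]
tcp_rot: [179.9, 0.2, -175.1]
force: [-0.8, 5.0, 7.2]
gripper_width: 20.6
grasp_force: 90.2
```

Request:
servo_tool(plan=[0, 0.013, -0.15, -0.004, 0, 0, 0, 0, 0.013, -0.15, 0, 0, 0, 0, 0, 0.013, -0.15, 0, 0, 0, 0, 0, 0.013, -0.15, 0, 0, 0, 0, 0, 0.013, -0.15, 0, 0, 0, 0])

```text
t: 9.93
eef_pos: [473.2, 42.0, 79.3]
tcp_rot: [179.9, 0.2, -175.1]
force: [0.2, 4.8, 7.4]
gripper_width: 20.7
grasp_force: 90.3
```

Request:
servo_tool(plan=[0, 0.013, -0.15, -0.004, 0, 0, 0, 0, 0.013, -0.15, 0, 0, 0, 0, 0, 0.013, -0.15, 0, 0, 0, 0, 0, 0.013, -0.15, 0, 0, 0, 0, 0, 0.013, -0.15, 0, 0, 0, 0])

```text
t: 10.35
eef_pos: [474.9, 23.3, 79.3]
tcp_rot: [179.9, 0.2, -175.1]
force: [-0.4, 5.1, 8.2]
gripper_width: 20.8
grasp_force: 90.3
```

Request:
servo_tool(plan=[0, 0.013, -0.15, 0, 0, 0, 0, 0, 0.013, -0.15, 0, 0, 0, 0, 0, 0.013, -0.15, 0, 0, 0, 0, 0, 0.013, -0.15, 0, 0, 0, 0, 0, 0.013, -0.15, 0, 0, 0, 0])

```text
t: 10.77
eef_pos: [476.5, 4.5, 79.3]
tcp_rot: [179.9, 0.2, -175.1]
force: [0.7, 5.5, 8.4]
gripper_width: 20.7
grasp_force: 90.3
```

Request:
servo_tool(plan=[0, 0.013, -0.15, 0, 0, 0, 0, 0, 0.013, -0.15, 0, 0, 0, 0, 0, 0.013, -0.15, 0, 0, 0, 0, 0, 0.013, -0.15, 0, 0, 0, 0, 0, 0.013, -0.15, 0, 0, 0, 0])

```text
t: 11.18
eef_pos: [478.1, -14.3, 79.3]
tcp_rot: [179.9, 0.2, -175.1]
force: [0.2, 5.1, 8.9]
gripper_width: 20.9
grasp_force: 90.3
```

Request:
servo_tool(plan=[0, 0.013, -0.15, 0, 0, 0, 0, 0, 0.013, -0.15, 0, 0, 0, 0, 0, 0.013, -0.15, 0, 0, 0, 0, 0, 0.013, -0.15, 0, 0, 0, 0, 0, 0.013, -0.15, 0, 0, 0, 0])

```text
t: 11.6
eef_pos: [479.8, -33.1, 79.3]
tcp_rot: [179.9, 0.2, -175.1]
force: [-0.4, 5.1, 8.7]
gripper_width: 20.8
grasp_force: 90.4
```

Request:
servo_tool(plan=[0, 0.013, -0.15, 0, 0, 0, 0, 0, 0.013, -0.15, 0, 0, 0, 0, 0, 0.006, -0.07, 0, 0, 0, 0, 0, 0, 0, 0, 0, 0, 0])

```text
t: 11.93
eef_pos: [480.6, -42.6, 79.3]
tcp_rot: [179.9, 0.2, -175.2]
force: [-1.2, 3.6, 8.3]
gripper_width: 20.9
grasp_force: 90.4
```

Run:
```python
from h import *
im,p=shot('wrist','pics/w5.png')
a=cv2.resize(im[60:340],(784,392))
im,p=shot('top','pics/t5.png')
```

```text
(no output)
```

View pics/w5.png

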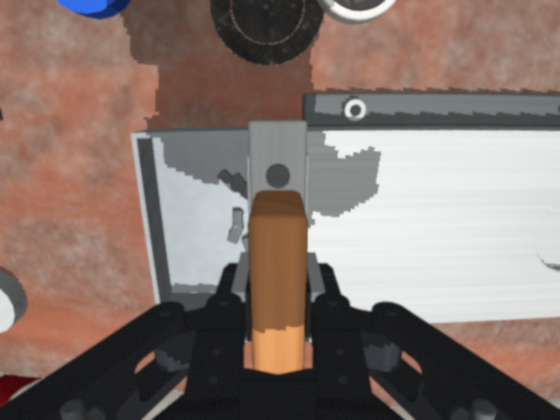

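Two chips show in the tray at (233,180) and (236,225), and the swept face is clean. I'll lift, go back to above the rest, and check the face numerically.

Request:
servo_tool(plan=[0, 0, 0, 0.3, 0, 0, 0, 0, 0, 0, 0.8, 0, 0, 0, 0, 0, 0, 1, 0, 0, 0, 0, 0, 0, 0.8, 0, 0, 0, 0, 0, 0, 0.4, 0, 0, 0])

```text
t: 12.45
eef_pos: [480.2, -43.1, 163.0]
tcp_rot: [-180.0, 0.2, -175.2]
force: [0.1, -0.9, -2.4]
gripper_width: 20.8
grasp_force: 88.9
```

Request:
servo_tool(plan=[0, -0.16, -0.71, 0, 0, 0, -0.9, 0, -0.16, -0.71, 0, 0, 0, -0.9, 0, -0.16, -0.71, 0, 0, 0, -0.9, 0, -0.16, -0.71, 0, 0, 0, -0.9, 0, -0.16, -0.71, 0, 0, 0, -0.9])

```text
t: 12.87
eef_pos: [459.1, -132.5, 159.8]
tcp_rot: [-180.0, -0.0, 157.6]
force: [0.9, 0.4, -2.9]
gripper_width: 21.1
grasp_force: 88.9
```

Request:
servo_tool(plan=[0, -0.16, -0.71, 0, 0, 0, -0.9, 0, -0.16, -0.71, 0, 0, 0, -0.9, 0, -0.16, -0.71, 0, 0, 0, -0.9, 0, -0.16, -0.71, 0, 0, 0, -0.9, 0, -0.16, -0.71, 0, 0, 0, -0.9])

```text
t: 13.28
eef_pos: [439.0, -221.3, 159.7]
tcp_rot: [-180.0, -0.0, 130.6]
force: [0.8, 0.3, -2.6]
gripper_width: 20.4
grasp_force: 88.9
```

Request:
servo_tool(plan=[0, -0.16, -0.71, 0, 0, 0, -0.9, 0, -0.16, -0.71, 0, 0, 0, -0.9, 0, -0.16, -0.71, 0, 0, 0, -0.9, 0, -0.16, -0.71, 0, 0, 0, -0.9, 0, -0.16, -0.71, 0, 0, 0, -0.9])

```text
t: 13.7
eef_pos: [419.0, -310.1, 159.7]
tcp_rot: [-180.0, -0.0, 103.5]
force: [0.5, -0.1, -1.8]
gripper_width: 20.8
grasp_force: 88.9
```

Run:
```python
from h import *
s=telemetry.state();print(s['eef_pos'],s['tcp_rot'],s['qpos'])
im,p=shot('top','pics/t6.png')
g=cv2.cvtColor(im,cv2.COLOR_RGB2GRAY).astype(int)
# die frame resample via rays
c=np.array([469.5,71.5]);a=np.radians(5.1);X=np.array([np.cos(a),np.sin(a)]);Y=np.array([-np.sin(a),np.cos(a)])
def samp(x,y,z):
    w=c+x*X+y*Y;u,v=proj(p,[*w,z]);return g[int(round(v)),int(round(u))]
print('face');
for y in range(40,-120,-8):print(y,[samp(x,y,40) for x in range(-54,55,6)])
print('tray')
for y in range(-122,-200,-4):print(y,[samp(x,y,3) for x in range(-54,55,6)])
```

```text
[ 419.00036034 -310.06167588  159.68184183] [-1.79960699e+02 -3.67520659e-02  1.03545704e+02] [-3.64979988e+01  2.27723447e-01 -2.77378179e+00  8.70519059e+01
 -6.52356171e-03  3.99562876e+01]
face
40 [np.int64(198), np.int64(195), np.int64(196), np.int64(195), np.int64(191), np.int64(194), np.int64(196), np.int64(199), np.int64(197), np.int64(196), np.int64(197), np.int64(198), np.int64(201), np.int64(202), np.int64(196), np.int64(196), np.int64(198), np.int64(198), np.int64(198)]
32 [np.int64(200), np.int64(197), np.int64(197), np.int64(196), np.int64(195), np.int64(199), np.int64(200), np.int64(200), np.int64(200), np.int64(201), np.int64(199), np.int64(199), np.int64(200), np.int64(200), np.int64(193), np.int64(196), np.int64(200), np.int64(198), np.int64(199)]
24 [np.int64(199), np.int64(196), np.int64(195), np.int64(195), np.int64(194), np.int64(197), np.int64(196), np.int64(199), np.int64(200), np.int64(196), np.int64(201), np.int64(197), np.int64(200), np.int64(202), np.int64(196), np.int64(196), np.int64(198), np.int64(197), np.int64(195)]
16 [np.int64(199), np.int64(198), n
[... 10005 characters left out ...]
np.int64(156), np.int64(155), np.int64(156), np.int64(154), np.int64(155), np.int64(155), np.int64(156), np.int64(111)]
-194 [np.int64(153), np.int64(152), np.int64(152), np.int64(149), np.int64(156), np.int64(154), np.int64(154), np.int64(152), np.int64(152), np.int64(155), np.int64(153), np.int64(153), np.int64(157), np.int64(155), np.int64(155), np.int64(154), np.int64(154), np.int64(156), np.int64(89)]
-198 [np.int64(138), np.int64(110), np.int64(114), np.int64(115), np.int64(119), np.int64(113), np.int64(115), np.int64(111), np.int64(117), np.int64(115), np.int64(116), np.int64(129), np.int64(113), np.int64(117), np.int64(115), np.int64(148), np.int64(118), np.int64(118), np.int64(123)]
```

The face is clean and the chips are in the tray. Lowering the scraper onto the rest.

Request:
servo_tool(plan=[0, 0.07, 0.01, -0.6, 0, 0, 0.04, 0, 0, 0, -0.8, 0, 0, 0, 0, 0, 0, -0.8, 0, 0, 0, 0, 0, 0, -0.8, 0, 0, 0, 0, 0, 0, -0.5, 0, 0, 0])

```text
t: 14.17
eef_pos: [420.3, -308.3, 70.1]
tcp_rot: [-179.9, -0.1, 104.1]
force: [-0.6, -0.3, -2.5]
gripper_width: 21.1
grasp_force: 88.9
```

Request:
servo_tool(plan=[0, 0, 0, -0.3, 0, 0, 0, 0, 0, 0, -0.1, 0, 0, 0, 0, 0, 0, 0, 0, 0, 0])

```text
t: 14.42
eef_pos: [421.2, -308.9, 62.7]
tcp_rot: [-180.0, -0.0, 104.1]
force: [-0.0, 0.7, -2.4]
gripper_width: 21.3
grasp_force: 88.9
```

Request:
servo_tool(plan=[0, 0, 0, -0.04, 0, 0, 0, 0, 0, 0, -0.02, 0, 0, 0, 0, 0, 0, 0, 0, 0, 0])

```text
t: 14.67
eef_pos: [421.6, -309.3, 62.1]
tcp_rot: [180.0, 0.1, 104.1]
force: [0.8, 0.2, -3.2]
gripper_width: 21.2
grasp_force: 88.9
```

Request:
servo_tool(plan=[0, 0, 0, -0.05, 0, 0, 0, 0, 0, 0, -0.03, 0, 0, 0, 0, 0, 0, 0, 0, 0, 0])

```text
t: 14.92
eef_pos: [421.4, -309.1, 59.6]
tcp_rot: [180.0, 0.0, 104.1]
force: [0.1, 0.0, -0.5]
gripper_width: 20.7
grasp_force: 89.3
```

Request:
servo_tool(plan=[0, 0, 0, -0.02, 0, 0, 0, 1, 0, 0, 0, 0, 0, 0, 1, 0, 0, 0, 0, 0, 0, 1, 0, 0, 0, 0, 0, 0, 1, 0, 0, 0, 0, 0, 0])

```text
t: 15.33
eef_pos: [421.3, -309.0, 58.8]
tcp_rot: [180.0, 0.0, 104.1]
force: [0.0, -0.1, -1.0]
gripper_width: 68.4
grasp_force: 0.0
```

Request:
servo_tool(plan=[1, 0, 0, 0, 0, 0, 0, 1, 0, 0, 0, 0, 0, 0, 1, 0, 0, 0, 0, 0, 0])

```text
t: 15.58
eef_pos: [421.3, -309.0, 58.8]
tcp_rot: [180.0, -0.0, 104.1]
force: [-0.3, -0.0, -0.7]
gripper_width: 85.8
grasp_force: 0.0
```

Request:
servo_tool(plan=[1, 0, 0, 0.6, 0, 0, 0, 1, 0, 0, 1, 0, 0, 0, 1, 0, 0, 1, 0, 0, 0, 1, 0, 0, 1, 0, 0, 0, 1, 0, 0, 1, 0, 0, 0])

```text
t: 16.0
eef_pos: [421.1, -308.9, 175.0]
tcp_rot: [-180.0, -0.0, 104.1]
force: [1.5, -0.2, 0.5]
gripper_width: 85.3
grasp_force: 0.0
```

Request:
servo_tool(plan=[1, 0, 0, 0.6, 0, 0, 0, 1, 0, 0, 0.2, 0, 0, 0, 1, 0, 0, 0, 0, 0, 0])

```text
t: 16.25
eef_pos: [421.7, -309.3, 194.9]
tcp_rot: [179.9, 0.1, 104.1]
force: [0.4, -0.9, -0.9]
gripper_width: 85.6
grasp_force: 0.0
```

```bash
cat >> h.py <<'E'
def disc(im,p,z,guess,R=40,lo=110):
    h=cv2.cvtColor(np.ascontiguousarray(im),cv2.COLOR_RGB2HSV);m=cv2.inRange(h,(0,0,lo),(179,60,255))
    u,v=proj(p,[*guess,z]);k=np.zeros_like(m);cv2.circle(k,(int(u),int(v)),R,255,-1);m&=k
    cs,_=cv2.findContours(m,cv2.RETR_EXTERNAL,cv2.CHAIN_APPROX_NONE);c=max(cs,key=cv2.contourArea)
    w=np.float32([onz(p,*q[0],z)[:2] for q in c]);return cv2.minAreaRect(c)[:2],cv2.fitEllipse(w),cv2.minEnclosingCircle(w)
E
python3 - <<'E'
from h import *
s=telemetry.state();print(s['eef_pos'],s['tcp_rot'],s['force'])
p=eyes.camera_params('wrist');print(proj(p,[566,-263,16]))
im,p=shot('wrist','pics/w7.png')
for lo in (110,150,190):print(disc(im,p,16,(566,-263),50,lo))
im,p=shot('top','pics/t7.png')
for lo in (110,150,190):print(disc(im,p,16,(566,-263),16,lo))
E
```

```text
[ 421.71066751 -309.32500432  194.86148689] [1.79925986e+02 9.14198047e-02 1.04060842e+02] [ 0.4264822  -0.93200832 -0.91804544]
[429.95476946 171.79471045]
(((432.9000549316406, 170.20001220703125), (47.404640197753906, 52.32398986816406)), ((568.1271362304688, -260.7525939941406), (49.17845153808594, 51.742313385009766), 49.29690170288086), ((567.109375, -260.0119934082031), 27.196331024169922))
(((433.2500305175781, 170.24998474121094), (45.961936950683594, 52.32590103149414)), ((568.8972778320312, -261.12091064453125), (49.028629302978516, 49.69211196899414), 34.31874084472656), ((568.9360961914062, -261.0476989746094), 25.317312240600586))
(((433.75006103515625, 170.25001525878906), (45.25482940673828, 51.61879348754883)), ((569.2635498046875, -261.2001953125), (48.517364501953125, 49.176212310791016), 16.35017967224121), ((568.9724731445312, -261.2345275878906), 25.140705108642578))
(((349.5, 158.5), (17.0, 17.0)), ((567.8499755859375, -263.0298767089844), (47.48414611816406, 48.3070182800293), 100.83892822265625), ((567.8656005859375, -263.37255859375), 25.262460708618164))
(((349.6000061035156, 158.1999969482422), (16.994115829467773, 16.994115829467773)), ((568.3784790039062, -263.2034912109375), (46.58478546142578, 47.11467742919922), 36.93159484863281), ((568.470947265625, -263.3505859375), 24.720239639282227))
(((346.8082275390625, 156.67808532714844), (10.18257999420166, 14.981266975402832)), ((573.5244750976562, -257.079345703125), (25.655397415161133, 40.3680419921875), 51.432857513427734), ((570.32275390625, -261.83245849609375), 21.326814651489258))
```

The blank is at about (568.7,-262). I'll grip it twice in crossed directions to centre it, with the fingers partly open to stay clear of the bag and plug.

Request:
servo_tool(plan=[0.78, 0.98, 0.31, 0, 0, 0, -0.81, 0.78, 0.98, 0.31, 0, 0, 0, -0.81, 0.78, 0.98, 0.31, 0, 0, 0, -0.81, 0.78, 0.98, 0.31, 0, 0, 0, -0.81, 0.78, 0.98, 0.31, 0, 0, 0, -0.81])

```text
t: 16.77
eef_pos: [544.3, -269.5, 191.8]
tcp_rot: [-179.9, -0.0, 79.5]
force: [-0.4, -0.9, -0.5]
gripper_width: 66.7
grasp_force: 0.0
```

Request:
servo_tool(plan=[0.78, 0.98, 0.31, -0.6, 0, 0, -0.8, 0.78, 0, 0, -1, 0, 0, 0, 0.78, 0, 0, -1, 0, 0, 0, 0.78, 0, 0, -1, 0, 0, 0, 0.78, 0, 0, -0.6, 0, 0, 0])

```text
t: 17.18
eef_pos: [566.6, -261.5, 83.7]
tcp_rot: [-179.7, -0.1, 75.0]
force: [0.1, 0.7, 0.6]
gripper_width: 66.6
grasp_force: 0.0
```

Request:
servo_tool(plan=[0.78, 0, 0, 0, 0, 0, 0, 0.78, 0, 0, 0, 0, 0, 0])

```text
t: 17.35
eef_pos: [567.2, -262.0, 87.1]
tcp_rot: [-179.8, -0.0, 75.0]
force: [-0.1, -0.1, 0.4]
gripper_width: 66.6
grasp_force: 0.0
```

Run:
```python
from h import *
s=telemetry.state();print(s['eef_pos'],s['tcp_rot'],s['force'],s['gripper_width'])
im,p=shot('wrist','pics/w8.png')
im,p=shot('scene','pics/s8.png')
im,p=shot('top','pics/t8.png')
```

```text
[ 567.19286479 -261.99990521   87.05318501] [-1.79804502e+02 -3.42012141e-02  7.49602338e+01] [-0.05828915 -0.09264318  0.44277981] 66.62460934947357
```

Request:
servo_tool(plan=[0.78, 0.02, 0, -0.8, 0, 0, 0, 0.78, 0, 0, -0.8, 0, 0, 0, 0.78, 0, 0, -0.7, 0, 0, 0, 0.78, 0, 0, -0.4, 0, 0, 0, 0.78, 0, 0, 0, 0, 0, 0])

```text
t: 17.92
eef_pos: [568.0, -262.2, 19.8]
tcp_rot: [-179.9, -0.0, 75.0]
force: [0.3, -0.8, 0.2]
gripper_width: 66.5
grasp_force: 0.0
```

Request:
servo_tool(plan=[0.78, 0, 0, 0, 0, 0, 0, 0.78, 0, 0, 0, 0, 0, 0])

```text
t: 18.08
eef_pos: [569.5, -262.9, 23.0]
tcp_rot: [179.9, 0.0, 75.0]
force: [0.0, 0.2, 0.2]
gripper_width: 67.0
grasp_force: 0.0
```

Request:
servo_tool(plan=[0.78, 0, 0, -0.3, 0, 0, 0, 0.78, 0, 0, -0.24, 0, 0, 0, 0.78, 0, 0, 0, 0, 0, 0, 0.78, 0, 0, 0, 0, 0, 0, 0.78, 0, 0, 0, 0, 0, 0])

```text
t: 18.5
eef_pos: [568.7, -262.5, 7.8]
tcp_rot: [-180.0, 0.0, 75.0]
force: [-0.6, -0.4, 0.2]
gripper_width: 66.6
grasp_force: 0.0
```

Close gently, with low force, then release.

Request:
servo_tool(plan=[0, 0, 0, 0, 0, 0, 0, 0, 0, 0, 0, 0, 0, 0, 0, 0, 0, 0, 0, 0, 0, 0, 0, 0, 0, 0, 0, 0, 0, 0, 0, 0, 0, 0, 0], grip_force=25)

```text
t: 18.92
eef_pos: [568.9, -262.6, 8.4]
tcp_rot: [180.0, 0.0, 75.0]
force: [-2.4, 1.8, 5.6]
gripper_width: 48.3
grasp_force: 25.7
```

Run:
```python
from h import *
s=telemetry.state();print(s['eef_pos'],s['tcp_rot'],s['force'],s['gripper_width'],s['grasp_force'])
```

```text
[ 568.88161976 -262.5668531     8.35193263] [1.79967785e+02 7.80257994e-03 7.49574501e+01] [-2.44834721  1.82778626  5.55315408] 48.27116434072141 25.72531521320343
```

Request:
servo_tool(plan=[0.78, 0, 0, 0, 0, 0, 0, 0.78, 0, 0, 0, 0, 0, 0, 0.78, 0, 0, 0, 0, 0, 0, 0.78, 0, 0, 0, 0, 0, 0])

```text
t: 19.25
eef_pos: [568.7, -262.4, 7.5]
tcp_rot: [-180.0, -0.0, 75.0]
force: [-0.7, 0.6, -0.0]
gripper_width: 66.7
grasp_force: 0.0
```

Request:
servo_tool(plan=[0.78, 0, 0, 0, 0, 0, 1, 0.78, 0, 0, 0, 0, 0, 1, 0.78, 0, 0, 0, 0, 0, 1, 0.78, 0, 0, 0, 0, 0, 1, 0.78, 0, 0, 0, 0, 0, 1])

```text
t: 19.67
eef_pos: [568.7, -262.5, 7.6]
tcp_rot: [-180.0, -0.0, 105.3]
force: [0.6, 0.5, -0.6]
gripper_width: 66.4
grasp_force: 0.0
```

Request:
servo_tool(plan=[0.78, 0, 0, 0, 0, 0, 1, 0.78, 0, 0, 0, 0, 0, 1, 0.78, 0, 0, 0, 0, 0, 1, 0.78, 0, 0, 0, 0, 0, 1, 0.78, 0, 0, 0, 0, 0, 1])

```text
t: 20.08
eef_pos: [568.7, -262.5, 7.6]
tcp_rot: [-180.0, -0.0, 135.3]
force: [0.2, 0.0, -0.7]
gripper_width: 66.6
grasp_force: 0.0
```

Request:
servo_tool(plan=[0.78, 0, 0, 0, 0, 0, 1, 0.78, 0, 0, 0, 0, 0, 1, 0.78, 0, 0, 0, 0, 0, 1, 0.78, 0, 0, 0, 0, 0, 1, 0.78, 0, 0, 0, 0, 0, 1])

```text
t: 20.5
eef_pos: [568.7, -262.5, 7.6]
tcp_rot: [180.0, -0.0, 165.3]
force: [0.7, 0.5, -0.7]
gripper_width: 66.5
grasp_force: 0.0
```

Request:
servo_tool(plan=[0, 0, 0, 0, 0, 0, 0, 0, 0, 0, 0, 0, 0, 0, 0, 0, 0, 0, 0, 0, 0, 0, 0, 0, 0, 0, 0, 0, 0, 0, 0, 0, 0, 0, 0], grip_force=40)

```text
t: 20.92
eef_pos: [568.9, -262.6, 8.2]
tcp_rot: [-180.0, 0.0, 164.9]
force: [-0.9, 0.1, 3.3]
gripper_width: 47.9
grasp_force: 41.0
```

Request:
servo_tool(plan=[0, 0, 0, 0, 0, 0, 0, 0, 0, 0, 0, 0, 0, 0], grip_force=60)

```text
t: 21.08
eef_pos: [569.0, -262.6, 8.3]
tcp_rot: [-180.0, 0.0, 164.9]
force: [-1.8, 0.1, 6.3]
gripper_width: 46.4
grasp_force: 60.5
```

Request:
servo_tool(plan=[0, 0, 0, 0.2, 0, 0, 0, 0, 0, 0, 0.6, 0, 0, 0, 0, 0, 0, 1, 0, 0, 0, 0, 0, 0, 1, 0, 0, 0, 0, 0, 0, 1, 0, 0, 0])

```text
t: 21.5
eef_pos: [568.2, -262.2, 103.2]
tcp_rot: [180.0, -0.1, 164.9]
force: [-0.8, -0.1, -2.0]
gripper_width: 46.2
grasp_force: 61.9
```

The blank is held and centred. I'll move toward the die and view the cavity from nearby.

Request:
servo_tool(plan=[0, -0.31, 0.8, 0.4, 0, 0, 0, 0, -0.31, 0.99, 0.4, 0, 0, 0, 0, -0.31, 0.99, 0.4, 0, 0, 0, 0, -0.31, 0.99, 0, 0, 0, 0, 0, -0.31, 0.99, 0, 0, 0, 0])

```text
t: 21.92
eef_pos: [529.6, -142.5, 133.2]
tcp_rot: [180.0, 0.0, 164.9]
force: [1.0, 0.5, -1.6]
gripper_width: 46.7
grasp_force: 62.0
```

Request:
servo_tool(plan=[0, -0.31, 0.99, 0, 0, 0, 0, 0, -0.31, 0.99, 0, 0, 0, 0, 0, -0.31, 0.99, 0, 0, 0, 0, 0, -0.31, 0.99, 0, 0, 0, 0, 0, -0.31, 0.99, 0, 0, 0, 0])

```text
t: 22.33
eef_pos: [490.4, -18.6, 132.5]
tcp_rot: [-180.0, -0.0, 164.9]
force: [-0.1, 0.2, -2.1]
gripper_width: 46.3
grasp_force: 62.0
```

Request:
servo_tool(plan=[0, -0.31, 0.99, 0, 0, 0, 0, 0, -0.31, 0.99, 0, 0, 0, 0, 0, -0.31, 0.8, 0, 0, 0, 0, 0, 0, 0, 0, 0, 0, 0, 0, 0, 0, 0, 0, 0, 0])

```text
t: 22.75
eef_pos: [467.6, 50.5, 132.7]
tcp_rot: [-180.0, -0.0, 165.1]
force: [0.2, 1.0, -3.2]
gripper_width: 46.4
grasp_force: 62.1
```

```bash
cat > cav.py <<'E'
from h import *
def cav(im,p,guess,lo=22,hi=32):
    g=cv2.GaussianBlur(cv2.cvtColor(np.ascontiguousarray(im),cv2.COLOR_RGB2GRAY),(3,3),0).astype(float)
    pts=[];c=np.array(guess,float)
    for it in range(3):
        P=[]
        for a in np.radians(range(0,360,4)):
            rs=np.arange(lo,hi,.4);uv=np.array([proj(p,[*(c+r*np.array([np.cos(a),np.sin(a)])),40]) for r in rs],np.float32)
            if (uv<2).any() or (uv[:,0]>557).any() or (uv[:,1]>417).any(): continue
            v=cv2.remap(g.astype(np.float32),uv[:,:1].copy(),uv[:,1:].copy(),cv2.INTER_LINEAR)[:,0]
            med=np.median(v);i=np.argmax(abs(v-med))
            if abs(v[i]-med)>12 and med>120:P.append(c+rs[i]*np.array([np.cos(a),np.sin(a)]))
        P=np.array(P);
        for _ in range(4):
            A=np.c_[2*P,np.ones(len(P))];s=np.linalg.lstsq(A,(P**2).sum(1),rcond=None)[0]
            r=np.sqrt(s[2]+s[:2]@s[:2]);e=abs(np.hypot(*(P-s[:2]).T)-r);P=P[e<=max(1.2,np.percentile(e,85))]
        c=s[:2]
    return c,r,len(P),e.std()
E
python3 - <<'E'
from cav import *
s=telemetry.state();print(s['eef_pos'],s['tcp_rot'],s['force'],s['grasp_force'])
im,p=shot('wrist','pics/w9.png');print(proj(p,[462.7,142.1,40]))
for g in [(463,142),(461,144)]:print(cav(im,p,g))
im,p=shot('top','pics/t9.png')
print('top',cav(np.load('pics/top0.npy'),p,(462,141)))
E
```

```text
[467.5508094   50.53686696 132.68304539] [-1.79986653e+02 -1.79337320e-02  1.65050377e+02] [ 0.22896263  0.95170622 -3.24972113] 62.069374322891235
[398.82170189 170.9837585 ]
(array([462.12245575, 141.99395409]), np.float64(26.533319549055907), 55, np.float64(0.09479818854617644))
(array([462.16870979, 142.04185982]), np.float64(26.514413550424923), 55, np.float64(0.0906670151630624))
top (array([474.48578379, 148.20693733]), np.float64(20.699708146019784), 23, np.float64(1.2948169902616915))
```

The cavity is measured at (462.1,142.0), which agrees with the relative estimate of (462.7,142.1). Going above it.

Request:
servo_tool(plan=[0, -0.05, 0.9, 0, 0, 0, 0, 0, -0.05, 0.9, 0, 0, 0, 0, 0, -0.05, 0.9, -0.4, 0, 0, 0, 0, -0.05, 0.95, -0.8, 0, 0, 0, 0, 0, 0, -0.8, 0, 0, 0])

```text
t: 23.27
eef_pos: [463.8, 143.1, 82.6]
tcp_rot: [179.9, 0.1, 165.0]
force: [-1.2, 0.7, -1.8]
gripper_width: 46.3
grasp_force: 62.3
```

Request:
servo_tool(plan=[0, 0, 0, -0.6, 0, 0, 0, 0, 0, 0, -0.2, 0, 0, 0, 0, 0, 0, 0, 0, 0, 0, 0, 0, 0, 0, 0, 0, 0, 0, 0, 0, 0, 0, 0, 0])

```text
t: 23.68
eef_pos: [463.8, 140.6, 64.0]
tcp_rot: [180.0, 0.1, 164.9]
force: [0.8, 0.0, -2.7]
gripper_width: 46.5
grasp_force: 62.3
```

Request:
servo_tool(plan=[0, -0.05, 0.04, -0.24, 0, 0, 0, 0, 0, 0, -0.2, 0, 0, 0, 0, 0, 0, 0, 0, 0, 0, 0, 0, 0, 0, 0, 0, 0, 0, 0, 0, 0, 0, 0, 0])

```text
t: 24.1
eef_pos: [461.7, 142.0, 51.9]
tcp_rot: [-180.0, -0.0, 165.0]
force: [-0.5, 0.7, -1.5]
gripper_width: 46.5
grasp_force: 62.3
```

Request:
servo_tool(plan=[0, 0.02, 0, -0.08, 0, 0, 0, 0, 0, 0, -0.04, 0, 0, 0, 0, 0, 0, 0, 0, 0, 0, 0, 0, 0, 0, 0, 0, 0])

```text
t: 24.43
eef_pos: [462.2, 142.0, 48.7]
tcp_rot: [-180.0, -0.0, 165.0]
force: [-0.1, 0.7, -1.8]
gripper_width: 46.4
grasp_force: 62.3
```

Request:
servo_tool(plan=[0, 0, 0, -0.03, 0, 0, 0, 0, 0, 0, -0.03, 0, 0, 0, 0, 0, 0, 0, 0, 0, 0])

```text
t: 24.68
eef_pos: [462.2, 142.0, 47.2]
tcp_rot: [-180.0, -0.0, 165.0]
force: [-0.1, 0.1, -1.4]
gripper_width: 46.8
grasp_force: 62.3
```

Request:
servo_tool(plan=[0, 0, 0, -0.04, 0, 0, 0, 0, 0, 0, -0.04, 0, 0, 0, 0, 0, 0, 0, 0, 0, 0])

```text
t: 24.93
eef_pos: [462.1, 142.0, 45.1]
tcp_rot: [-180.0, -0.0, 165.0]
force: [-0.7, 0.0, -2.1]
gripper_width: 46.3
grasp_force: 62.3
```

It is entering the cavity freely.

Request:
servo_tool(plan=[0, 0, 0, -0.04, 0, 0, 0, 0, 0, 0, -0.03, 0, 0, 0, 0, 0, 0, 0, 0, 0, 0])

```text
t: 25.18
eef_pos: [462.2, 142.0, 43.4]
tcp_rot: [-180.0, -0.0, 165.0]
force: [0.6, 0.4, -2.4]
gripper_width: 46.3
grasp_force: 62.3
```

Request:
servo_tool(plan=[0, 0, 0, -0.02, 0, 0, 0, 0, 0, 0, -0.02, 0, 0, 0, 0, 0, 0, 0, 0, 0, 0])

```text
t: 25.43
eef_pos: [462.2, 142.0, 42.5]
tcp_rot: [-180.0, -0.0, 165.0]
force: [-0.1, 0.2, -2.9]
gripper_width: 46.9
grasp_force: 62.3
```

Request:
servo_tool(plan=[0, 0, 0, -0.02, 0, 0, 0, 0, 0, 0, 0, 0, 0, 0, 0, 0, 0, 0, 0, 0, 0])

```text
t: 25.68
eef_pos: [462.3, 142.0, 42.4]
tcp_rot: [180.0, 0.0, 165.0]
force: [-0.9, 0.8, 2.3]
gripper_width: 46.8
grasp_force: 62.8
```

Contact with the cavity floor is at the expected height. Releasing and rising.

Request:
servo_tool(plan=[0.78, 0, 0, 0, 0, 0, 0, 0.78, 0, 0, 0, 0, 0, 0, 0.78, 0, 0, 0, 0, 0, 0, 0.78, 0, 0, 0, 0, 0, 0, 0.78, 0, 0, 0.2, 0, 0, 0])

```text
t: 26.1
eef_pos: [461.8, 141.9, 46.4]
tcp_rot: [-180.0, -0.1, 165.0]
force: [0.9, -0.2, 0.3]
gripper_width: 66.4
grasp_force: 0.0
```

Request:
servo_tool(plan=[0.78, 0, 0, 0.6, 0, 0, 0, 0.78, 0, 0, 1, 0, 0, 0, 0.78, 0, 0, 1, 0, 0, 0, 0.78, 0, 0, 1, 0, 0, 0, 0.78, 0, 0, 1, 0, 0, 0])

```text
t: 26.52
eef_pos: [462.1, 142.0, 163.7]
tcp_rot: [180.0, 0.0, 165.0]
force: [0.5, 0.3, 0.2]
gripper_width: 66.9
grasp_force: 0.0
```

Request:
servo_tool(plan=[0.78, 0, -0.9, 0.2, 0, 0, 0, 0.78, 0, -0.9, 0, 0, 0, 0, 0.78, 0, -0.9, 0, 0, 0, 0, 0.78, 0, -0.9, 0, 0, 0, 0, 0.78, 0, -0.5, 0, 0, 0, 0])

```text
t: 26.93
eef_pos: [462.2, 37.8, 167.6]
tcp_rot: [-180.0, 0.0, 164.9]
force: [-0.0, -0.3, 0.0]
gripper_width: 66.4
grasp_force: 0.0
```

Run:
```python
from h import *
s=telemetry.state();print(s['t'],s['eef_pos'],s['force'],s['gripper_width'])
im,p=shot('wrist','pics/w10.png')
print(proj(p,[462.2,142,50]))
for z in (50,):print(disc(im,p,z,(462.2,142),50,110))
t,pt=shot('top','pics/t10.png')
o=np.load('pics/top0.npy')
a=cv2.resize(t[140:265,100:410],None,fx=2.58,fy=2.4,interpolation=cv2.INTER_CUBIC)
u,v=proj(p,[462.2,142,50]).astype(int);x0=max(0,min(u-100,360));y0=max(0,min(v-70,280))
b=cv2.resize(im[y0:y0+140,x0:x0+200],(428,299),interpolation=cv2.INTER_CUBIC)
pad=np.zeros((299,a.shape[1],3),np.uint8);pad[:,:428]=b
c=cv2.resize(o[180:240,335:410],(360,288));pad[:288,435:795]=c[:, :360]
cv2.imwrite('pics/fin.png',np.vstack([a,pad])[:600,:800,::-1])
```

```text
26.9333 [462.16721537  37.81003172 167.62033096] [-0.01268596 -0.29057081  0.02687457] 66.38202008828173
[404.55587369 166.07038224]
(((404.0, 166.0), (98.99495697021484, 98.99495697021484)), ((463.8133544921875, 141.76004028320312), (75.91903686523438, 84.13584899902344), 122.98429870605469), ((463.9402770996094, 141.61529541015625), 42.40913772583008))
```

View pics/fin.png

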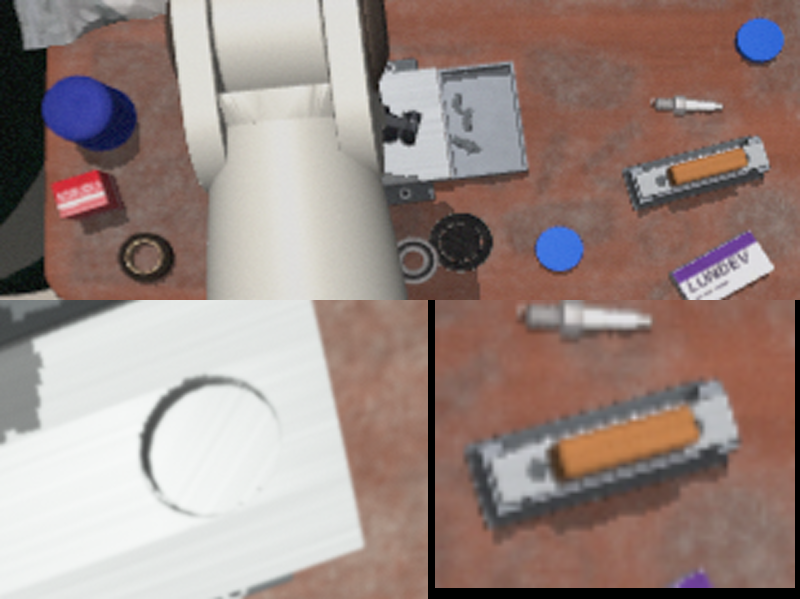

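The final view shows the chips in the tray (crop 465,125), the scraper on its rest (700,170), and the blank seated evenly in the cavity (210,445). Handing in.

```bash
python3 -c "
from rig import ctrl
print(ctrl.sign_off())"
```

```text
the job is handed in; nothing more can be done
None
```

The job is done and handed in at about 27 s: the chips were wiped into the tray with roughly 8–11 N of pressure, the scraper is back on its rest, and the blank lies flat in the cavity.

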